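# Switch on the filling bench in order

### The arm

A 7-joint arm with a two-finger parallel gripper is mounted at the origin on a cart in front of the work surface, level with it; the furniture and walls round the work are solid. World frame = base frame: x ahead of the robot, y to its left, z up, the work surface at z = 0. Lengths are in m, angles in rad, forces in N, time in s.
With the tool pointing down it reaches from about 0.4 to 0.85 m from the base axis. Payload 4.5 kg.
Tool frame: the origin (TCP) lies at the very end of the fingers, on their centre line; the grasp point (between the pads) lies 19 mm behind it (r.grip_point_offset is the distance from the TCP to the grasp point, in m); z points along the fingers, y is the line along which they close (so a half turn about z gives the same grasp; the last joint's range is limited). The gripper opens to 88 mm and grips with 3 to 60 N. Pads are 18 mm wide; open, the fingers measure 123 mm over their backs; the gripper's body (75 mm by 187 mm) begins 45 mm behind the grasp point.
Start: joints at [-1.218, 0.689, -0.195, 1.565, 0.157, 0.902, -0.215], TCP at [0.196, 0.594, 0.239] pointing down, gripper open.
Joint ranges: [-3.01, 3.01], [-0.46, 2.08], [-1.47, 1.51], [0.13, 2.56], [-1, 4.14], [0.04, 2.09], [-2.66, 2.66]. Speed limits (rad/s): [2.57, 2.57, 3.14, 3.14, 3.14, 3.14, 3.14].

### API

Orientations are given as a unit quaternion [x, y, z, w].
In Python, from plant import r gives the robot as it stands.
- The arm moves only by the tool carry_out, never from a script. Its argument "rows" is a list of rows, each a list of 3 entries, a list of its own where there are three numbers: the shift along the tool's x, y, z in cm, then the turn, a rotation vector about the tool's x, y, z in degrees, then the closure, from 0 (fully open) to 1 (shut). A call has 1 to 12 rows; each row is the pose to reach, as a shift and turn from the pose commanded when the call began, along the tool's axes at that moment; what a row does not reach only later rows make up. A row lasts 1/10 s, in which the tool goes at most 50 mm and 8.59 degrees, less where a joint would pass 70% of its speed; a pose out of reach is approached as far as the arm can. A call with a gripper value outside its range is refused whole. The fingers move at their own pace and stop on an object; "newtons" is the grip in N (left out, the last holds). Time passes only in rows, so rows that repeat a pose let the fingers close. It gives the time, the measured TCP pose, the force, the opening and the grip force at its end, in the units of the state.
- r.get_state(): the state, without advancing time (a new reading comes with each control period).
- r.snapshot(name): name is "scene" or "top" or "wrist"; returns a dict with "image" (400x640x3 uint8, red, green, blue), "fx", "fy", "cx", "cy" (pixels), "pose" (4x4, takes a point from camera to world coordinates). Camera axes: x right, y up, looking along -z (the intrinsics and any distortion apply to the point x, -y, -z); pixel columns grow to the right and rows downward; lengths in m; the calibration is good to about 2 mm. A picture is of the moment at which its call begins. There is no depth.
- r.finish_job(): hands the job in; it is judged then, once.
The state is a dict: "clock": time; "q": joint angles; "qd": joint speeds; "joint_torque": joint torques, N m; "tool_pos": TCP position; "eef_rot": TCP orientation; "contact_force": force on the tool from outside, world axes, zero at the start; "moment": the same for the moment, N m; "opening": opening from 0.0 (shut) to 1.0 (fully open); "finger_force": force on a finger pad.
Only numpy, scipy, OpenCV 4.12 (cv2) and the standard library are available. Lean on these libraries where they do the work, as an engineer would, in place of code of your own. Each camera call takes 0.05 s, during which the arm holds its last target. There are 200 camera calls.

### The job

Switch on the bench's wireless switch boxes in the right order: the dust extractor (blue button), then the parts feeder (yellow button), then the lamp of the press (green button). Push each button fully in from above, lightly, with the fingertips; it stays in by itself. Pick nothing up, do not shift the boxes, and leave everything else on the table where it lies.

Things in the scene. Friction and masses are not known exactly. Their poses are not given: they have to be found in the camera images.
- box_blue: squat grey switch box that carries the blue button: 84 x 84 mm, 50 mm tall to its metal face, about 0.9 kg, standing loose on the table on four rubber feet (upright). Origin: centre of its underside; z up
- blue_top (a point): centre of the flat top of the blue mushroom button, a round cap 36 mm in diameter and 10 mm thick in the middle of its box; moves with the button. It is 83 mm above the table when the button is out and 71 mm when it has been pushed fully in and let go. The cap sits on a rubber cushion (about 3 N per mm, at most 6 mm): it gives about 1 mm before the button starts to move, and a few mm more once the button is at its stop
- btn_blue (a joint): how far the blue button is in, straight down, in m: 0 out, 0.012 fully in at its stop. It needs about 3 N to move, has no spring, and stays where it is left
- box_yellow: squat grey switch box that carries the yellow button: 84 x 84 mm, 50 mm tall to its metal face, about 0.9 kg, standing loose on the table on four rubber feet (upright). Origin: centre of its underside; z up
- yellow_top (a point): centre of the flat top of the yellow mushroom button, a round cap 36 mm in diameter and 10 mm thick in the middle of its box; moves with the button. It is 83 mm above the table when the button is out and 71 mm when it has been pushed fully in and let go. The cap sits on a rubber cushion (about 3 N per mm, at most 6 mm): it gives about 1 mm before the button starts to move, and a few mm more once the button is at its stop
- btn_yellow (a joint): how far the yellow button is in, straight down, in m: 0 out, 0.012 fully in at its stop. It needs about 3 N to move, has no spring, and stays where it is left
- box_green: squat grey switch box that carries the green button: 84 x 84 mm, 50 mm tall to its metal face, about 0.9 kg, standing loose on the table on four rubber feet (upright). Origin: centre of its underside; z up
- green_top (a point): centre of the flat top of the green mushroom button, a round cap 36 mm in diameter and 10 mm thick in the middle of its box; moves with the button. It is 83 mm above the table when the button is out and 71 mm when it has been pushed fully in and let go. The cap sits on a rubber cushion (about 3 N per mm, at most 6 mm): it gives about 1 mm before the button starts to move, and a few mm more once the button is at its stop
- btn_green (a joint): how far the green button is in, straight down, in m: 0 out, 0.012 fully in at its stop. It needs about 3 N to move, has no spring, and stays where it is left
- knob_t3: loose clamp knob, black with a red top, 44 mm across, 30 mm tall; a bystander, not a switch. Origin: centre of its underside
- star_knob_1: loose black star knob, 40 mm across, with a steel stud pointing up, 46 mm tall; a bystander. Origin: centre of its underside
- shaft_collar: loose steel clamp collar (ring), 30 mm across, 12 mm tall; a bystander. Origin: centre of its underside
- rubber_foot_1: loose dark rubber foot, 29 mm across, 16 mm tall; a bystander. Origin: centre of its underside
- tape_elec: loose roll of black tape lying flat, 58 mm across, 19 mm tall; a bystander. Origin: centre of its underside

How it is judged:
On the way, in this order (a step that is already met when the one before it is completed fails the run):
1. the blue button is in (value of joint btn_blue above 0.009 m), for 0.1 s.
2. the yellow button is in (value of joint btn_yellow above 0.009 m), for 0.1 s.
3. the green button is in (value of joint btn_green above 0.009 m), for 0.1 s.
At the end, for the whole second after the job is handed in: All three buttons are in (at least 9 of their 12 mm), the three boxes stand upright and still within 15 mm of where they stood, and no bystander has moved by more than 15 mm (value of joint each of btn_blue, btn_yellow, btn_green above 0.009 m and not (distance of box_blue from where it was at the start of the episode above 0.015 m) and not (distance of box_yellow from where it was at the start of the episode above 0.015 m) and not (distance of box_green from where it was at the start of the episode above 0.015 m) and angle between each of box_blue, box_yellow, box_green's own z axis and vertical below 0.1 rad and linear speed of each of box_blue, box_yellow, box_green below 0.02 m/s and distance of each of knob_t3, star_knob_1, shaft_collar, rubber_foot_1, tape_elec from where it was at the start of the episode below 0.015 m); the robot touches nothing.
It fails at once if the yellow button goes in before the blue one is in, or the green before the yellow ((value of joint btn_yellow above 0.004 m and not (value of joint btn_blue above 0.009 m)) or (value of joint btn_green above 0.004 m and not (value of joint btn_yellow above 0.009 m))).
It fails at once if a button or its box is pushed with more than 20 N (contact force between any of box_blue, box_yellow, box_green and the fingers above 20 N).
It fails at once if a button or its box is pushed with anything but the fingers (contact force between any of box_blue, box_yellow, box_green and the arm above 2 N).
It fails at once if a switch box is shifted or lifted by more than 15 mm, or tipped (distance of any of box_blue, box_yellow, box_green from where it was at the start of the episode above 0.015 m or angle between any of box_blue, box_yellow, box_green's own z axis and vertical above 0.15 rad).
It fails at once if a bystander is moved by more than 15 mm (distance of any of knob_t3, star_knob_1, shaft_collar, rubber_foot_1, tape_elec from where it was at the start of the episode above 0.015 m).
It also fails if it takes over 45 s, if anything falls off the work surface, if the arm or the gripper's body presses on something with over 40 N, if the wrist force passes 120 N, or if a joint passes its speed limit or range.

## Working session

There is one attempt and no reset: what is moved stays moved. The work goes in short steps, Python scripts to look and compute and a tool call to move; the robot and the scene stay as the last step left them, time stands still between calls to the robot, and variables do not carry over. Pictures are saved under pics/ and viewed, at most 10 in all, crops included, and the job is handed in when it is done.

Besides the shell and the picture viewer there is one more tool, called after "Request:" by a JSON object that holds its "op" and its "data". carry_out: Moves the arm, as the interface text tells. Its arguments: {"type":"object","properties":{"rows":{"type":"array"},"newtons":{"type":"number"}},"required":["rows"]}

```bash
mkdir -p pics; python3 - <<'E'
from plant import r
import cv2,numpy as np,pickle
S={}
for n in("scene","top"):
    s=r.snapshot(n);S[n]=s
    cv2.imwrite(f"pics/{n}0.png",s["image"][:,:,::-1]);print(n,s["fx"],s["fy"],s["cx"],s["cy"],np.round(s["pose"],4).tolist(),[k for k in s])
pickle.dump(S,open("s.pkl","wb"))
st=r.get_state();print({k:np.round(v,4).tolist() for k,v in st.items()})
E
```

```text
scene 445.34968594787756 445.34968594787756 319.99370638155284 202.76510879991523 [[0.5599, 0.4732, -0.6801, -0.1659], [-0.8282, 0.2982, -0.4745, -0.4158], [-0.0217, 0.829, 0.5589, 0.631], [0.0, 0.0, 0.0, 1.0]] ['image', 'fx', 'fy', 'cx', 'cy', 'pose']
top 419.6103937986909 419.6103937986909 318.3718785888563 199.59592701192398 [[-0.0178, 0.9853, -0.1701, 0.3433], [-0.9997, -0.0208, -0.0156, 0.0623], [-0.0189, 0.1697, 0.9853, 1.1849], [0.0, 0.0, 0.0, 1.0]] ['image', 'fx', 'fy', 'cx', 'cy', 'pose']
{'clock': 0.1, 'q': [-1.2182, 0.6899, -0.1945, 1.5662, 0.1573, 0.9025, -0.2151], 'qd': [0.0002, -0.0029, -0.0004, -0.0032, -0.0013, 0.0021, 0.0017], 'joint_torque': [-0.0028, -52.8498, -1.2714, -15.3838, -0.0525, 0.002, 0.0], 'tool_pos': [0.1958, 0.5929, 0.238], 'eef_rot': [0.1587, 0.9873, -0.0008, -0.0001], 'contact_force': [0.5722, -0.5782, -0.681], 'moment': [0.0089, 0.0017, 0.0003], 'finger_force': 0.0, 'opening': 0.9993}
```

View pics/top0.png

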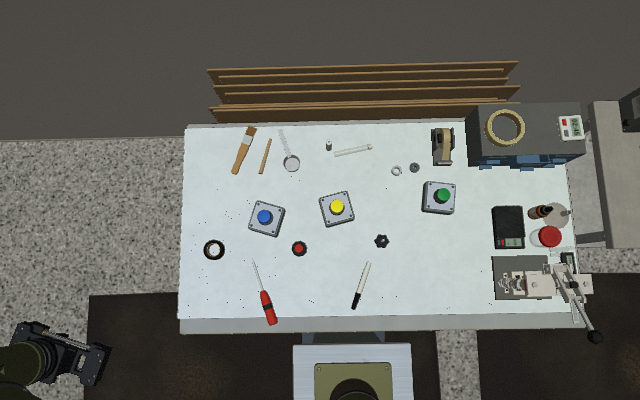

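View pics/scene0.png

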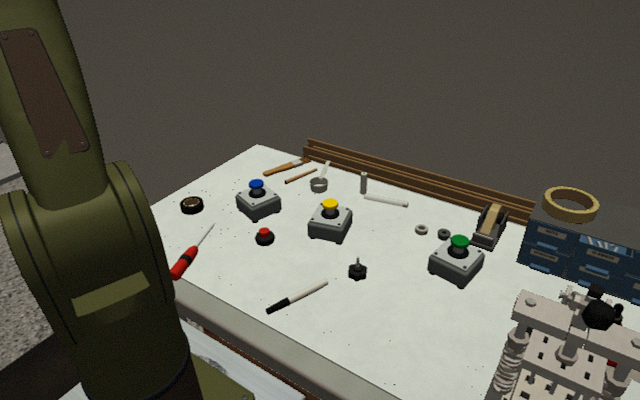

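The top view shows the blue cap near (265,217), yellow near (337,207) and green near (443,196). The scene view shows them near (257,185), (330,204) and (459,242). The arm is off to the left.

```bash
cat > h.py <<'E'
import cv2,numpy as np
from scipy.spatial.transform import Rotation as R
def ray(s,u,v):
    d=s["pose"][:3,:3]@np.array([(u-s["cx"])/s["fx"],-(v-s["cy"])/s["fy"],-1]);return s["pose"][:3,3],d
def onz(s,u,v,z):
    o,d=ray(s,u,v);return o+d*(z-o[2])/d[2]
def tri(rs):
    A=0;b=0
    for o,d in rs:
        d=d/np.linalg.norm(d);P=np.eye(3)-np.outer(d,d);A=A+P;b=b+P@o
    return np.linalg.solve(A,b)
HUE={"blue":(105,125),"yellow":(24,33),"green":(55,85)}
def blob(s,c,uv,w=18):
    hsv=cv2.cvtColor(s["image"],cv2.COLOR_RGB2HSV);m=cv2.inRange(hsv,(HUE[c][0],110,60),(HUE[c][1],255,255))
    k=np.zeros_like(m);cv2.circle(k,uv,w,255,-1);m&=k
    M=cv2.moments(m,True);x,y,ww,hh=cv2.boundingRect(m);return M["m10"]/M["m00"],M["m01"]/M["m00"],M["m00"],(x,y,ww,hh)
def rel(p):  # world point -> tool cm
    from plant import r
    st=r.get_state();return R.from_quat(st["eef_rot"]).inv().apply(np.array(p)-st["tool_pos"])*100
E
python3 - <<'E'
import pickle;from h import *
S=pickle.load(open("s.pkl","rb"))
G={"top":{"blue":(265,217),"yellow":(337,207),"green":(443,196)},"scene":{"blue":(257,185),"yellow":(330,204),"green":(459,242)}}
for c in HUE:
    rs=[]
    for n in G:
        b=blob(S[n],c,G[n][c]);print(c,n,np.round(b[:3],1),b[3],np.round(onz(S[n],b[0],b[1],.079),4));rs.append(ray(S[n],*b[:2]))
    print(tri(rs))
for n,uv in dict(tape=(214,250),knob=(299,248),star=(382,241)).items(): print(n,onz(S["top"],*uv,.02)[:2])
im=S["top"]["image"][150:280,190:480,::-1]
cv2.imwrite("pics/c.png",cv2.resize(im,None,fx=2.7,fy=2.7,interpolation=cv2.INTER_CUBIC))
print(rel([.5,.2,.15]))
E
```

```text
blue top [263.6 216.1 137. ] (257, 210, 14, 13) [0.4927 0.2265 0.079 ]
blue scene [255.7 183.   97. ] (249, 179, 14, 9) [0.4938 0.2302 0.079 ]
[0.49174851 0.22685247 0.08128281]
yellow top [336.4 206.1 140. ] (330, 200, 14, 13) [0.5156 0.0321 0.079 ]
yellow scene [329.7 203.3 139. ] (322, 198, 16, 12) [0.5156 0.0336 0.079 ]
[0.51510945 0.03259275 0.07976248]
green top [443.  194.3 134. ] (437, 188, 13, 13) [ 0.5416 -0.2527  0.079 ]
green scene [459.8 240.1 156. ] (451, 235, 19, 11) [ 0.5436 -0.2511  0.079 ]
[ 0.54106955 -0.25186695  0.08108667]
tape [0.40857477 0.37277031]
knob [0.4096445  0.13676926]
star [ 0.42455728 -0.09291418]
[-41.20320858 -27.76635651   8.85098407]
```

View pics/c.png

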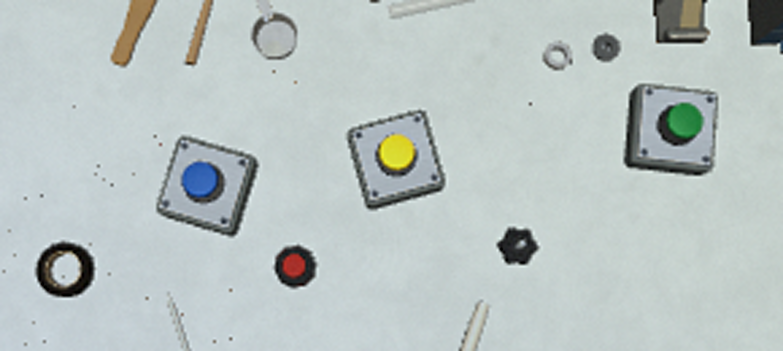

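Request:
{"op": "carry_out", "data": {"rows": [[[-2,-1.3,0.5],[0,0,0],1],[[-5,-3.2,1],[0,0,0],1],[[-9,-5.8,2],[0,0,0],1],[[-13,-8.3,3],[0,0,0],1],[[-17,-10.9,4],[0,0,0],1],[[-21,-13.5,5],[0,0,0],1],[[-25,-16,6],[0,0,0],1],[[-29,-18.6,7],[0,0,0],1],[[-33,-21.2,8],[0,0,0],1],[[-36.5,-23.4,9],[0,0,0],1],[[-38.6,-24.8,9.5],[0,0,0],1],[[-39.6,-25.4,9.6],[0,0,0],1]], "newtons": 10}}

```text
clock: 1.3
tool_pos: [0.4935, 0.2246, 0.1417]
eef_rot: [0.161, 0.987, -0.001, -0.0]
contact_force: [0.0, 0.5, -0.0]
opening: 0.003
finger_force: 0.0
```

```bash
python3 - <<'E'
from plant import r;from h import *
s=r.snapshot("top");cv2.imwrite("pics/t1.png",s["image"][:,:,::-1])
w=r.snapshot("wrist");cv2.imwrite("pics/w1.png",w["image"][:,:,::-1]);print(w["fx"],w["cx"],w["cy"])
st=r.get_state();print({k:np.round(st[k],4).tolist() for k in ("clock","tool_pos","eef_rot","q","contact_force","opening")});print(rel([.4925,.2275,.083]))
E
```

```text
310.48148141381944 323.3610599194799 202.5857290580816
{'clock': 1.4, 'tool_pos': [0.493, 0.227, 0.1424], 'eef_rot': [0.1601, 0.9871, -0.0003, -0.0001], 'q': [-0.3758, 0.7284, -0.2341, 1.9016, 0.3024, 0.5462, 0.4367], 'contact_force': [-0.5577, 0.5979, -0.5509], 'opening': 0.004}
[0.06164671 0.03405633 5.94203168]
```

View pics/w1.png

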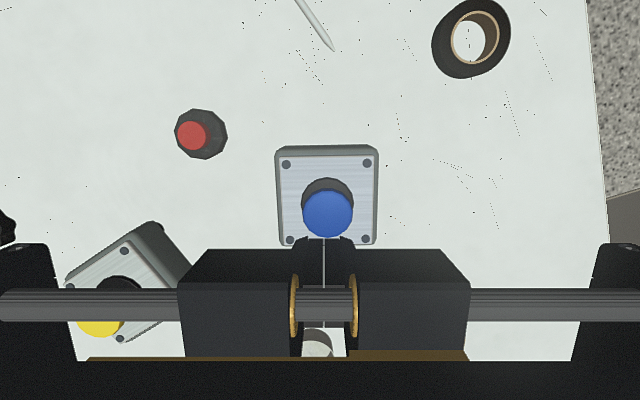

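```bash
python3 - <<'E'
from plant import r;from h import *
w=r.snapshot("wrist");b=blob(w,"blue",(327,213),34);print(b);x,y,ww,hh=b[3]
print(onz(w,x+ww/2-.5,y+hh/2,.083),rel([.4925,.2275,.083]))
E
```

```text
(324.3664664117968, 215.60622610595303, 1831.0, (300, 192, 50, 48))
[0.49150737 0.22780862 0.083     ] [-0.10101531 -0.13410683  5.97607007]
```

Request:
{"op": "carry_out", "data": {"rows": [[[0.1,0,1.5],[0,0,0],1],[[0.1,0,3],[0,0,0],1],[[0.1,0,4.2],[0,0,0],1],[[0.1,0,5.2],[0,0,0],1],[[0.1,0,5.5],[0,0,0],1],[[0.1,0,5.7],[0,0,0],1]]}}

```text
clock: 2.05
tool_pos: [0.4911, 0.2291, 0.0856]
eef_rot: [0.158, 0.987, 0.0, -0.0]
contact_force: [0.5, 0.7, 0.2]
opening: 0.007
finger_force: 0.0
```

Request:
{"op": "carry_out", "data": {"rows": [[[0,0,0.2],[0,0,0],1],[[0,0,0.4],[0,0,0],1],[[0,0,0.6],[0,0,0],1],[[0,0,0.8],[0,0,0],1],[[0,0,1.0],[0,0,0],1],[[0,0,1.2],[0,0,0],1],[[0,0,1.4],[0,0,0],1],[[0,0,1.5],[0,0,0],1],[[0,0,1.5],[0,0,0],1]]}}

```text
clock: 2.95
tool_pos: [0.4916, 0.2288, 0.0706]
eef_rot: [0.159, 0.987, 0.0, 0.0]
contact_force: [0.5, 1.9, 1.6]
opening: 0.002
finger_force: 1.2
```

Request:
{"op": "carry_out", "data": {"rows": [[[0,0,0.1],[0,0,0],1],[[0,0,0.2],[0,0,0],1],[[0,0,0.25],[0,0,0],1],[[0,0,0.25],[0,0,0],1]]}}

```text
clock: 3.35
tool_pos: [0.4917, 0.2288, 0.0687]
eef_rot: [0.159, 0.987, 0.0, 0.0]
contact_force: [0.4, 0.0, 8.2]
opening: 0.008
finger_force: 4.0
```

Request:
{"op": "carry_out", "data": {"rows": [[[0,0,-0.4],[0,0,0],1],[[0,0,-1.2],[0,0,0],1],[[0,0,-2.5],[0,0,0],1],[[0,0,-4],[0,0,0],1],[[0,0,-5.5],[0,0,0],1],[[0,0,-6.5],[0,0,0],1],[[0,0,-7],[0,0,0],1],[[0,0,-7],[0,0,0],1]]}}

```text
clock: 4.15
tool_pos: [0.4916, 0.2285, 0.1389]
eef_rot: [0.159, 0.987, 0.0, 0.0]
contact_force: [-0.5, -1.2, 0.1]
opening: 0.0
finger_force: 0.0
```

```bash
python3 - <<'E'
from plant import r;from h import *
w=r.snapshot("wrist");b=blob(w,"blue",(327,213),40);x,y,ww,hh=b[3];print(b,"top if in",onz(w,x+ww/2-.5,y+hh/2,.071),"if out",onz(w,x+ww/2-.5,y+hh/2,.083))
cv2.imwrite("pics/w2.png",w["image"][:,:,::-1])
st=r.get_state();print(st["clock"],st["tool_pos"],rel([.515,.033,.083]))
E
```

```text
(322.5032032615026, 214.60745486313337, 1717.0, (299, 192, 48, 46)) top if in [0.49162593 0.22747959 0.071     ] if out [0.48800482 0.22869752 0.083     ]
4.2 [0.49134537 0.22840524 0.13832419] [ -8.3717729  -17.81420127   5.53198013]
```

View pics/w2.png

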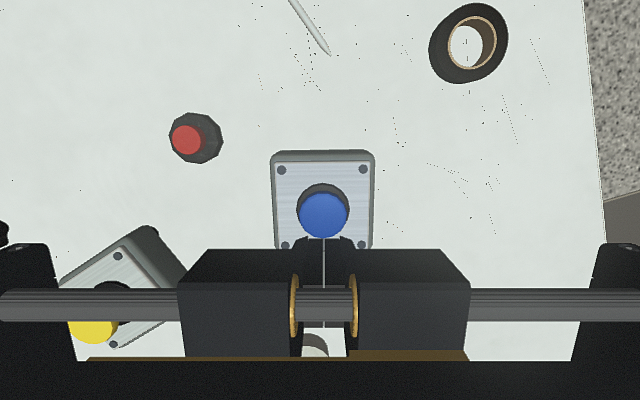

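The blue cap, at (322,214), now sits lower against its box. It back-projects to the same spot at the pushed-in height, so it is in. The box has not shifted. Next is yellow.

Request:
{"op": "carry_out", "data": {"rows": [[[-0.9,-2,0],[0,0,0],1],[[-2.4,-5,0],[0,0,0],1],[[-4,-8.5,0],[0,0,0],1],[[-5.6,-12,0],[0,0,0],1],[[-7,-15,0],[0,0,0],1],[[-8,-17,0],[0,0,0],1],[[-8.4,-17.8,0],[0,0,0],1],[[-8.4,-17.8,0],[0,0,0],1]]}}

```text
clock: 5.0
tool_pos: [0.5151, 0.0322, 0.1377]
eef_rot: [0.16, 0.987, -0.0, -0.0]
contact_force: [-0.3, 1.0, -0.9]
opening: 0.006
finger_force: 0.0
```

```bash
python3 - <<'E'
from plant import r;from h import *
w=r.snapshot("wrist");b=blob(w,"yellow",(324,213),45);x,y,ww,hh=b[3];p=onz(w,x+ww/2-.5,y+hh/2,.083);print(b,p)
st=r.get_state();print(st["clock"],st["tool_pos"],rel(p))
E
```

```text
(324.75624321389796, 217.77252985884908, 1842.0, (300, 194, 50, 50)) [0.51418319 0.03274026 0.083     ]
5.05 [0.5151838  0.0339393  0.13787516] [ 0.05311037 -0.14917465  5.48745365]
```

Request:
{"op": "carry_out", "data": {"rows": [[[0,0,1.5],[0,0,0],1],[[0,-0.1,3],[0,0,0],1],[[0,-0.1,4.2],[0,0,0],1],[[0,-0.1,5],[0,0,0],1],[[0,-0.1,5.3],[0,0,0],1],[[0,-0.1,5.6],[0,0,0],1],[[0,-0.1,5.8],[0,0,0],1],[[0,-0.1,6.0],[0,0,0],1],[[0,-0.1,6.2],[0,0,0],1],[[0,-0.1,6.4],[0,0,0],1],[[0,-0.1,6.6],[0,0,0],1],[[0,-0.1,6.7],[0,0,0],1]]}}

```text
clock: 6.25
tool_pos: [0.5153, 0.0325, 0.0711]
eef_rot: [0.159, 0.987, 0.0, 0.0]
contact_force: [-0.5, 1.7, 2.8]
opening: 0.001
finger_force: 1.4
```

Request:
{"op": "carry_out", "data": {"rows": [[[0,0,0.1],[0,0,0],1],[[0,0,0.2],[0,0,0],1],[[0,0,0.25],[0,0,0],1],[[0,0,0.25],[0,0,0],1]]}}

```text
clock: 6.65
tool_pos: [0.5153, 0.0324, 0.069]
eef_rot: [0.159, 0.987, 0.0, 0.0]
contact_force: [-1.4, 1.2, 7.1]
opening: 0.002
finger_force: 3.5
```

Request:
{"op": "carry_out", "data": {"rows": [[[0,0,-0.4],[0,0,0],1],[[0,0,-1.2],[0,0,0],1],[[0,0,-2.5],[0,0,0],1],[[0,0,-4],[0,0,0],1],[[0,0,-5.5],[0,0,0],1],[[0,0,-6.5],[0,0,0],1],[[0,0,-7],[0,0,0],1],[[0,0,-7],[0,0,0],1]]}}

```text
clock: 7.45
tool_pos: [0.5153, 0.0319, 0.1392]
eef_rot: [0.159, 0.987, 0.0, 0.0]
contact_force: [0.6, 0.2, -0.3]
opening: 0.003
finger_force: 0.0
```

```bash
python3 - <<'E'
from plant import r;from h import *
w=r.snapshot("wrist");b=blob(w,"yellow",(324,213),45);x,y,ww,hh=b[3];print(b,"if in",onz(w,x+ww/2-.5,y+hh/2,.071),"if out",onz(w,x+ww/2-.5,y+hh/2,.083))
st=r.get_state();print(st["clock"],st["tool_pos"],rel([.542,-.252,.083]))
E
```

```text
(324.38955823293173, 213.2122776821572, 1743.0, (300, 189, 49, 48)) if in [0.51428211 0.03230014 0.071     ] if out [0.51072312 0.03344176 0.083     ]
7.5 [0.51499134 0.03200237 0.13866854] [-11.47158612 -26.11954555   5.57046226]
```

Yellow is in: its position matches the pushed-in height. Next is green.

Request:
{"op": "carry_out", "data": {"rows": [[[-0.9,-2,0],[0,0,0],1],[[-2.2,-5,0],[0,0,0],1],[[-3.8,-8.7,0],[0,0,0],1],[[-5.4,-12.4,0],[0,0,0],1],[[-7,-16,0],[0,0,0],1],[[-8.6,-19.6,0],[0,0,0],1],[[-10,-22.8,0],[0,0,0],1],[[-11,-25,0],[0,0,0],1],[[-11.5,-26.1,0],[0,0,0],1],[[-11.5,-26.1,0],[0,0,0],1]]}}

```text
clock: 8.5
tool_pos: [0.5418, -0.2532, 0.1378]
eef_rot: [0.16, 0.987, -0.0, -0.001]
contact_force: [-0.7, -0.8, -0.4]
opening: 0.004
finger_force: 0.0
```

```bash
python3 - <<'E'
from plant import r;from h import *
w=r.snapshot("wrist");b=blob(w,"green",(324,213),45);x,y,ww,hh=b[3];p=onz(w,x+ww/2-.5,y+hh/2,.083);print(b,p)
st=r.get_state();print(st["clock"],st["tool_pos"],rel(p))
E
```

```text
(324.5269058295964, 217.3329596412556, 1784.0, (300, 195, 50, 47)) [ 0.54053522 -0.25251848  0.083     ]
8.55 [ 0.54212636 -0.25097145  0.13805692] [ 0.09590614 -0.20157741  5.50563887]
```

Request:
{"op": "carry_out", "data": {"rows": [[[0,0,1.5],[0,0,0],1],[[0.1,-0.1,3],[0,0,0],1],[[0.1,-0.1,4.2],[0,0,0],1],[[0.1,-0.1,5],[0,0,0],1],[[0.1,-0.1,5.3],[0,0,0],1],[[0.1,-0.1,5.6],[0,0,0],1],[[0.1,-0.1,5.8],[0,0,0],1],[[0.1,-0.1,6.0],[0,0,0],1],[[0.1,-0.1,6.2],[0,0,0],1],[[0.1,-0.1,6.4],[0,0,0],1],[[0.1,-0.1,6.6],[0,0,0],1],[[0.1,-0.1,6.7],[0,0,0],1]]}}

```text
clock: 9.75
tool_pos: [0.5416, -0.2521, 0.0716]
eef_rot: [0.159, 0.987, 0.0, 0.0]
contact_force: [1.1, 1.2, 2.9]
opening: 0.001
finger_force: 1.4
```

Request:
{"op": "carry_out", "data": {"rows": [[[0,0,0.1],[0,0,0],1],[[0,0,0.2],[0,0,0],1],[[0,0,0.25],[0,0,0],1],[[0,0,0.25],[0,0,0],1]]}}

```text
clock: 10.15
tool_pos: [0.5416, -0.2522, 0.0695]
eef_rot: [0.159, 0.987, 0.0, 0.0]
contact_force: [-0.8, 1.5, 5.4]
opening: 0.007
finger_force: 2.9
```

Request:
{"op": "carry_out", "data": {"rows": [[[0,0,0.1],[0,0,0],1],[[0,0,0.1],[0,0,0],1],[[0,0,-0.4],[0,0,0],1],[[0,0,-1.2],[0,0,0],1],[[0,0,-2.5],[0,0,0],1],[[0,0,-4],[0,0,0],1],[[0,0,-5.5],[0,0,0],1],[[0,0,-6.5],[0,0,0],1],[[0,0,-7],[0,0,0],1],[[0,0,-7],[0,0,0],1]]}}

```text
clock: 11.15
tool_pos: [0.5415, -0.2526, 0.1401]
eef_rot: [0.159, 0.987, -0.0, 0.001]
contact_force: [-0.4, 0.2, -0.3]
opening: 0.005
finger_force: 0.0
```

```bash
python3 - <<'E'
from plant import r;from h import *
w=r.snapshot("wrist");b=blob(w,"green",(324,213),45);x,y,ww,hh=b[3];print(b,"if in",onz(w,x+ww/2-.5,y+hh/2,.071),"if out",onz(w,x+ww/2-.5,y+hh/2,.083))
s=r.snapshot("scene");cv2.imwrite("pics/s2.png",s["image"][:,:,::-1]);print(r.get_state()["tool_pos"])
for c,uv in (("blue",(257,190)),("yellow",(330,208))):
    b=blob(s,c,uv);print(c,b[:3],onz(s,b[0],b[1],.067))
E
```

```text
(323.2858017135863, 212.71603427172582, 1634.0, (300, 191, 48, 44)) if in [ 0.54070185 -0.25268465  0.071     ] if out [ 0.53714301 -0.25151843  0.083     ]
[ 0.54084947 -0.25230343  0.13894196]
blue (256.38532110091745, 187.88073394495413, 109.0) [0.49197649 0.22800003 0.067     ]
yellow (329.76223776223776, 207.66433566433565, 143.0) [0.51589615 0.03370017 0.067     ]
```

View pics/s2.png

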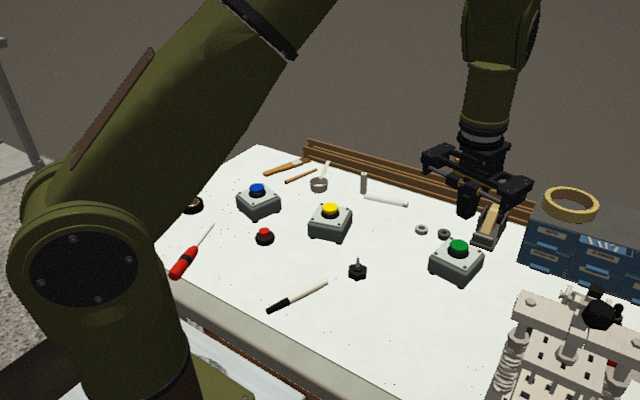

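The scene shows all three caps down, at (257,188), (330,208) and (459,246). The boxes and bystanders are where they were, and the fingers are clear above green.

```bash
python3 -c "
from plant import r
print(r.finish_job())"
```

```text
the job is handed in; nothing more can be done
None
```

I pushed the blue, yellow and green buttons fully in, in that order. The highest force I read was about 8 N, no box or bystander shifted in the camera views, and I handed the job in at about 11 s; no verdict was returned.

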